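# Fit the retaining clip to the roller axle

### The job

Push the roller unit's axle in by its black knob until it is fully home and its groove stands clear at the far end, then take the orange-tabbed spring clip from the rack and press it sideways into the groove until it snaps fully on, and let go. The axle floats on springs and will give under the push; never load it with more than about 25 newtons, and leave the jars, tin and eraser where they are.

Things in the scene. Friction and masses are not known exactly. Their poses are not given: they have to be found in the camera images.
- stand: Roller unit, fixed: grey base plate 120x150x12 mm, two aluminium cheeks (outer faces 55 mm from the middle, tops 96 mm high), black rubber roller between. Origin: centre of the underside; z up, y along the axle from knob end to grooved end. Roller, bearings and axle float on springs: a downward load on the axle lowers them by many mm, and they rise again when it ends.
- axle: Steel axle, 18 mm across, level, 78 mm above the table. Origin: on the axis at the middle of its groove; y from knob to grooved end, z up. Groove 11 mm wide with bevelled rims, core 12 mm across; 9 mm long end flange beyond. Slides along y only, about 4 N friction. Starts drawn back 30 to 40 mm, groove at the cheek; fully home when its collar stops at the cheek, origin then at y = 89 mm of the stand, 34 mm clear of the cheek.
- knob (a point): Centre of the outer face of the axle's black knob, 28 mm across, 14 mm thick, 167 mm from the groove; axes as the axle's. Pushing it towards +y slides the axle home. The knob is rubbery and gives up to 5 mm (3.5 N per mm). In front of it the axle carries a dark stop collar, 24 mm across, that meets the cheek when home.
- clip: Open spring clip, 69 mm tall, starts upright in the rack, tab up. Steel U, 8 mm thick, 27 mm wide, mouth to -z, prong tips at z = -15 mm. Origin: centre of the seat, where the groove's core lies once it is on. x across the prongs, y through the thickness (to lie along the axle, either way round), z from mouth to tab.
- clip_tab (a point): Middle of the clip's orange grip tab, 33 mm above the clip's origin, axes as the clip's. The tab is 20 mm wide in x, 10 mm thick in y and 41 mm tall; its top is 54 mm above the origin.
- clip_mouth (a point): Point between the clip's two inner bumps, 5.5 mm below its origin. The mouth is 17 mm wide at the tips, 8 mm at the bumps, which must spring apart over the 12 mm core. That takes a push of roughly 8 to 14 N towards the clip's -z, then it snaps on. Before it snaps, the sprung axle yields 10 mm and more under the push.
- rack: Dark wooden rack, fixed, 70x50x32 mm, with two upright slots 20 mm deep, 27 mm long in x, 10 mm wide, at y = -11 and +11 mm; the clip stands in the one at y = -11 mm. Origin: centre of the underside, z up.
- ink_ochre: Bystander, not to be disturbed: ink jar with an ochre-yellow lid, 48 mm across, 50 mm high. Origin: centre of its underside.
- ink_moss: Bystander, not to be disturbed: ink jar with a moss-green lid, 48 mm across, 50 mm high. Origin: centre of its underside.
- ink_black: Bystander, not to be disturbed: ink jar with a black lid, 48 mm across, 50 mm high. Origin: centre of its underside.
- pin_tin: Bystander, not to be disturbed: round red tin, 64 mm across, 27 mm high. Origin: centre of its underside.
- eraser: Bystander, not to be disturbed: small blue and white eraser, 19x43x13 mm. Origin: centre of its underside.
Things that resemble listed ones, but are neither listed nor needed, are in the scene too. What is shaped like the clip but blue is not meant.

How it is judged:
On the way:
1. the axle is pushed fully home (y of axle in the frame of stand above 0.0865 m), for 0.2 s.
At the end, for the whole second after the job is handed in: The axle is home (its origin more than 86.5 mm along y of the stand), the clip sits in the groove (its seat centre within 3.3 mm of the groove's centre, its thickness direction within 0.2 rad of the axle), at rest (under 20 mm/s) and let go (y of axle in the frame of stand above 0.0865 m and distance between clip and axle below 0.0033 m and angle between the y axis of clip and the y axis of axle, either way round below 0.2 rad and linear speed of clip below 0.02 m/s and not (contact force between the arm and clip above 0.05 N)); the robot touches nothing.
It fails at once if the axle is loaded with more than 25 N (contact force between anything else and axle above 25 N).
It fails at once if an ink jar, the tin or the eraser is moved by more than 20 mm (distance of any of ink_ochre, ink_moss, ink_black, pin_tin, eraser from where it was at the start of the episode above 0.02 m).
It also fails if it takes over 64 s, if anything falls off the work surface, if the arm or the gripper's body presses on something with over 40 N, if the wrist force passes 120 N, or if a joint passes its speed limit or range.

### The arm

A 6-joint arm with a two-finger parallel gripper is mounted at the origin on the work surface; the furniture and walls round the work are solid. World frame = base frame: x ahead of the robot, y to its left, z up, the work surface at z = 0. Lengths are in m, angles in rad, forces in N, time in s.
With the tool pointing down it reaches from about 0.375 to 0.975 m from the base axis. Payload 3.8 kg.
Tool frame: the origin (TCP) lies at the very end of the fingers, on their centre line; the grasp point (between the pads) lies 19 mm behind it (env.tcp_to_grasp is the distance from the TCP to the grasp point, in m); z points along the fingers, y is the direction in which the jaws open and shut (so a half turn about z gives the same grasp; the last joint's range is limited). The gripper opens to 85 mm and grips with 20 to 120 N. Pads are 22 mm wide; open, the fingers measure 114 mm over their backs; the gripper's body (76 mm by 85 mm) begins 54 mm behind the grasp point. The pads swing forward as they close: fully open they stand 13 mm farther back than shut.
Start: joints at [1.223, 0.264, 1.604, -0, 1.274, -0.037], TCP at [0.206, 0.643, 0.231] pointing down, gripper open.
Joint ranges: [-2.63, 2.63], [-0.94, 2.18], [0.31, 2.57], [-1.31, 4.45], [0, 2.66], [-2.55, 2.55]. Speed limits (rad/s): [2.57, 2.57, 3.14, 3.14, 3.14, 3.14].

### API

Orientations are given as a unit quaternion [w, x, y, z].
In Python, from cell import env gives the robot as it stands.
- The arm moves only by the tool carry_out, never from a script. Its argument "plan" is text: rows parted by semicolons, each of 5 numbers parted by spaces: the finger opening in cm, from 0 to 8.54, then the shift along the tool's x, y, z in cm, then the turn about the tool's z in rad. A call has 1 to 20 rows; each row is the pose to reach, as a shift and turn from the pose commanded when the call began, along the tool's axes at that moment; what a row does not reach only later rows make up. A row lasts 1/12 s, in which the tool goes at most 41.7 mm and 7.16 degrees, less where a joint would pass 70% of its speed; a pose out of reach is approached as far as the arm can. A call with a gripper value outside its range is refused whole. The fingers move at their own pace and stop on an object; "grip_force" is the grip in N (left out, the last holds). Time passes only in rows, so rows that repeat a pose let the fingers close. It gives the time, the measured TCP pose, the force and the opening at its end, in the units of the state.
- env.read_state(): the state, without advancing time (a new reading comes with each control period).
- env.get_image(name): name is "side" or "top" or "wrist"; returns the picture (400x640x3 uint8, blue, green, red); there is no depth.
- env.camera_model(name): a dict with "intrinsics" (3x3 intrinsics, pixels), "k1" (the pictures are not rectified: a ray, as slopes to the right and down, at radius r is drawn at 1 + k1 r^2 times it, then the intrinsics apply), "xyz" and "orientation" of the camera in the world. Camera axes: x right, y up, looking along -z (the intrinsics and any distortion apply to the point x, -y, -z); pixel columns grow to the right and rows downward; lengths in m; the calibration is good to about 2 mm. A picture is of the moment at which its call begins: read the wrist's pose just before it. camera_model takes no time and is no camera call; for the wrist camera it gives the pose at the moment of the call.
- env.hand_in(): hands the job in, once; it reports no verdict.
Trained networks look in the newest picture that a camera, given by its name, has taken for a name from the list of things; names that differ only in an ending like _2 or _b are one class to them, and where a whole thing is asked for, a point or a joint stands for the part that bears it (a point fixed in the world has none). Each returns a list of dicts, best first, with "score" (0 to 1); they miss things now and then, are a little off and sometimes report something else, mostly with a low value. They report only what shows in the picture. A call takes as long as a camera call. They do not tell look-alikes from the thing itself.
- env.outline_of(target, camera): "mask" (400x640 bool, what is visible of it) and "bbox" ([left, top, right, bottom] in pixels, round what is visible of it).
The state is a dict: "t": time; "q": joint angles; "qd": joint speeds; "joint_efforts": joint torques, N m; "position": TCP position; "tool_rot": TCP orientation; "force": force on the tool from outside, world axes, zero at the start; "moment": the same for the moment, N m; "grip_width": finger opening in m.
Only numpy, scipy, OpenCV 4.12 (cv2) and the standard library are available. Lean on these libraries where they do the work, as an engineer would, in place of code of your own. Each camera call takes 0.05 s, during which the arm holds its last target.

## Working session

There is one attempt and no reset: what is moved stays moved. The work goes in short steps, Python scripts to look and compute and a tool call to move; the robot and the scene stay as the last step left them, time stands still between calls to the robot, and variables do not carry over. Pictures are saved under pics/ and viewed, and the job is handed in when it is done.

Besides the shell and the picture viewer there is one more tool, called after "Request:" as name(argument=value, ...), one argument or row to a line, values as JSON. carry_out: Moves the arm, as the interface text tells. Its arguments: {"type":"object","properties":{"plan":{"type":"string"},"grip_force":{"type":"number"}},"required":["plan"]}

```bash
ls; mkdir -p pics
python3 - <<'E'
from cell import env
import cv2,numpy as np
s=env.read_state();print(s)
for n in ["side","top","wrist"]:
    im=env.get_image(n);cv2.imwrite(f"pics/{n}0.png",im)
    m=env.camera_model(n);print(n,m)
E
```

```text
pics
{'t': 0.0, 'q': array([ 1.22311261e+00,  2.64740011e-01,  1.60538245e+00, -4.55333192e-07,
        1.27369339e+00, -3.69108797e-02]), 'qd': array([ 0.00164567,  0.00122298, -0.00016298,  0.00060557, -0.00022829,
       -0.00073407]), 'joint_efforts': array([-1.07764536e-03, -5.15120423e+01, -3.67316759e+01, -8.14097393e-05,
        1.29376526e-02,  8.23865093e-06]), 'position': array([0.2061704 , 0.64197365, 0.22996632]), 'tool_rot': array([-2.12228527e-04,  1.54761714e-01,  9.87951201e-01, -1.09114935e-03]), 'force': array([ 0.36417822,  0.69795864, -0.57863181]), 'moment': array([-0.02290791,  0.00129203,  0.01918177]), 'grip_width': 0.08577595566469987}
side {'intrinsics': array([[463.74264536,   0.        , 322.95704113],
       [  0.        , 463.74264536, 203.77017028],
       [  0.        ,   0.        ,   1.        ]]), 'k1': -0.026924404079355823, 'xyz': array([0.60030973, 1.20948383, 0.53759073]), 'orientation': array([0.01909601, 0.00572553, 0.56517134, 0.82473263])}
top {'intrinsics': array([[451.26822248,   0.        , 322.52318723],
       [  0.        , 451.26822248, 195.52470167],
       [  0.        ,   0.        ,   1.        ]]), 'k1': -0.09626377189891129, 'xyz': array([0.45228652, 0.0774533 , 1.3053592 ]), 'orientation': array([-0.70340071, -0.02955648,  0.04109361,  0.70898884])}
wrist {'intrinsics': array([[341.95422221,   0.        , 322.3823617 ],
       [  0.        , 341.95422221, 196.22249748],
       [  0.        ,   0.        ,   1.        ]]), 'k1': -0.033013941960276634, 'xyz': array([0.12835662, 0.66692128, 0.37252484]), 'orientation': array([ 0.79745802, -0.1310363 , -0.09489653,  0.58127862])}
```

View pics/side0.png

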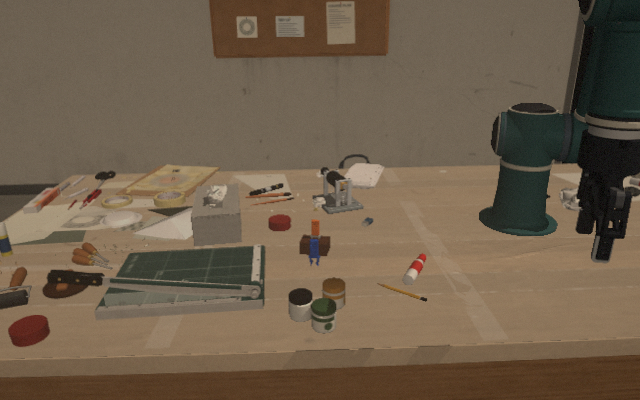

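View pics/top0.png

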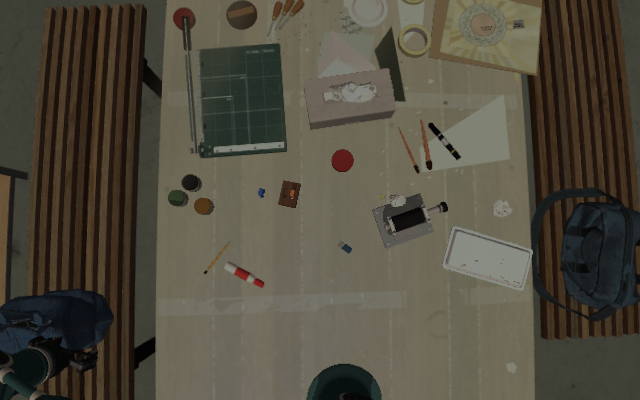

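View pics/wrist0.png

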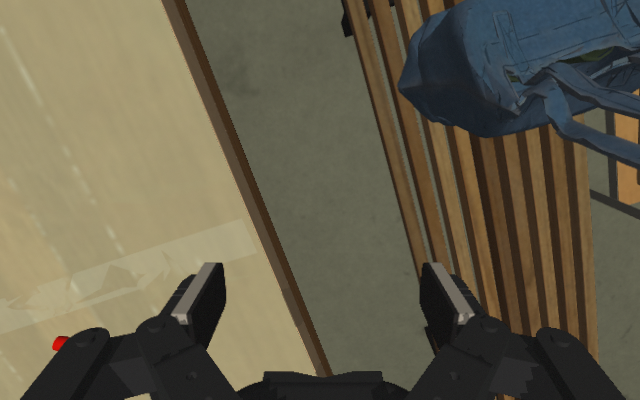

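```bash
cat > h.py <<'E'
import numpy as np, cv2
from scipy.spatial.transform import Rotation as R
from cell import env
def rot(q): return R.from_quat([q[1],q[2],q[3],q[0]]).as_matrix()
def ray(m,u,v):
    K=m["intrinsics"]; d=np.array([(u-K[0,2])/K[0,0],(v-K[1,2])/K[1,1]])
    p=d.copy()
    for _ in range(30): p=d/(1+m["k1"]*(p@p))
    return m["xyz"], rot(m["orientation"])@np.array([p[0],-p[1],-1])
def atz(m,u,v,z):
    o,d=ray(m,u,v); return o+d*(z-o[2])/d[2]
def proj(m,P):
    c=rot(m["orientation"]).T@(np.asarray(P,float)-m["xyz"])
    s=np.array([c[0]/-c[2],-c[1]/-c[2]]); s=s*(1+m["k1"]*(s@s)); K=m["intrinsics"]
    return np.array([K[0,0]*s[0]+K[0,2],K[1,1]*s[1]+K[1,2]])
def tri(obs):
    A=np.zeros((3,3));b=np.zeros(3)
    for m,u,v in obs:
        o,d=ray(m,u,v);d=d/np.linalg.norm(d);M=np.eye(3)-np.outer(d,d);A+=M;b+=M@o
    X=np.linalg.solve(A,b); return X,[proj(m,X)-[u,v] for m,u,v in obs]
def crop(im,x0,y0,w,h,k,f): cv2.imwrite(f,cv2.resize(im[y0:y0+h,x0:x0+w],None,fx=k,fy=k,interpolation=cv2.INTER_CUBIC))
E
python3 - <<'E'
from h import *
t=cv2.imread("pics/top0.png");s=cv2.imread("pics/side0.png")
a=cv2.resize(t[170:270,240:460],None,fx=3.6,fy=3.6,interpolation=cv2.INTER_CUBIC)
crop(t,240,170,220,100,3.6,"pics/ctop.png");crop(s,260,150,140,130,4.4,"pics/cside.png")
for c in ["top","side"]:
    for n in ["stand","axle","knob","clip","rack","eraser","ink_black","pin_tin"]:
        print(c,n,[(np.round(d["score"],2),d["bbox"]) for d in env.outline_of(n,c)][:3])
E
```

```text
top stand [(np.float64(0.58), [373.8, 192.7, 448.1, 247.2])]
top axle [(np.float64(0.69), [386.5, 201.0, 448.2, 231.6])]
top knob [(np.float64(0.48), [440.1, 202.7, 448.7, 212.0])]
top clip [(np.float64(0.61), [291.9, 191.7, 293.5, 198.4]), (np.float64(0.43), [258.5, 189.9, 266.2, 194.8])]
top rack [(np.float64(0.97), [279.5, 178.7, 300.3, 208.9])]
top eraser [(np.float64(0.39), [337.4, 242.5, 352.7, 253.2])]
top ink_black [(np.float64(0.66), [179.1, 172.2, 201.3, 191.7]), (np.float64(0.53), [386.9, 201.4, 448.2, 229.4])]
top pin_tin [(np.float64(0.67), [333.2, 150.3, 354.5, 171.0])]
side stand [(np.float64(0.91), [318.8, 166.6, 366.0, 210.9]), (np.float64(0.66), [299.4, 235.2, 329.0, 256.5])]
side axle [(np.float64(0.58), [322.2, 166.4, 347.8, 189.1])]
side knob [(np.float64(0.38), [311.0, 167.5, 365.3, 213.0])]
side clip [(np.float64(0.68), [308.7, 220.1, 318.0, 238.8]), (np.float64(0.42), [322.8, 281.4, 344.5, 307.9])]
side rack [(np.float64(0.68), [299.5, 235.1, 328.2, 256.2])]
side eraser [(np.float64(0.6), [362.4, 217.4, 370.8, 225.6])]
side ink_black [(np.float64(0.71), [300.5, 236.6, 329.9, 253.7]), (np.float64(0.61), [288.0, 288.7, 313.6, 321.0])]
side pin_tin [(np.float64(0.59), [364.2, 217.3, 370.1, 225.0]), (np.float64(0.52), [265.4, 215.0, 290.3, 234.4])]
```

View pics/ctop.png

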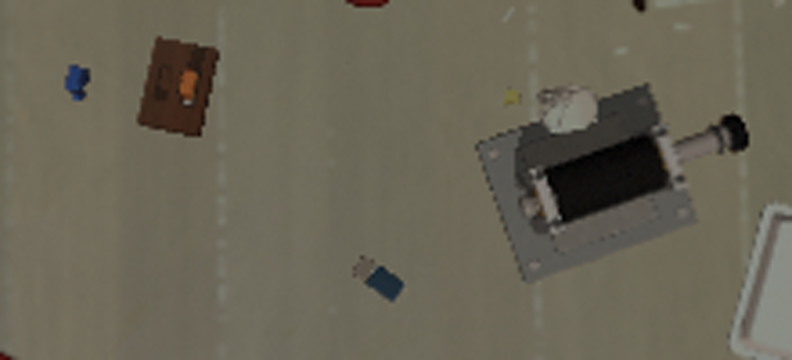

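View pics/cside.png

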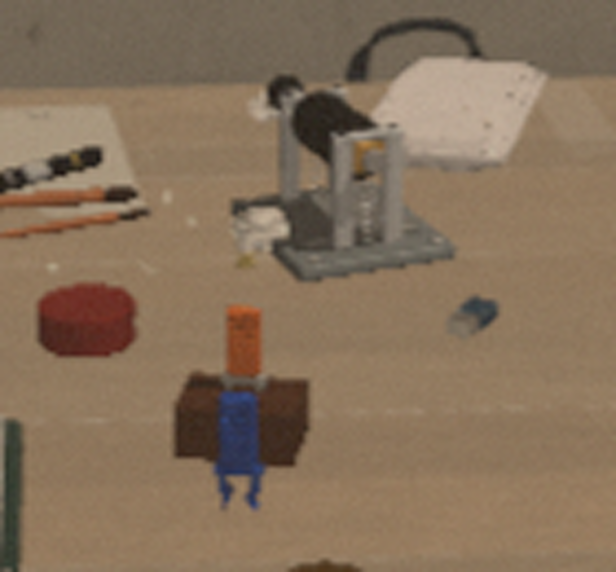

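Run:
```python
from h import *
T=env.camera_model("top");S=env.camera_model("side")
C=lambda x,y:(240+x/3.6,170+y/3.6)
D=lambda x,y:(260+x/4.4,150+y/4.4)
c=[atz(T,*C(*p),0.012) for p in [(478,145),(648,85),(695,218),(527,282)]]
for p in c: print(p.round(4))
ctr=np.mean(c,0);print("stand",ctr, [np.linalg.norm(c[i]-c[(i+1)%4]) for i in range(4)])
yv=(c[0]+c[3]-c[1]-c[2]);yv/=np.linalg.norm(yv);print("yv",yv,np.degrees(np.arctan2(yv[1],yv[0])))
print("knob",atz(T,*C(737,133),0.078),"home tip",atz(T,*C(530,207),.078))
r=[atz(T,*C(*p),0.032) for p in [(160,37),(218,48),(198,136),(138,122)]]
print("rack",np.mean(r,0),[np.linalg.norm(r[i]-r[(i+1)%4]) for i in range(4)])
xv=r[0]+r[1]-r[2]-r[3];print("rack x ang",np.degrees(np.arctan2(xv[1],xv[0])))
print("tab top",atz(T,*C(189,83),.081))
for p in [(240,310),(245,375)]: print(ray(S,*D(*p)))
print("clip tri",tri([(T,*C(189,84)),(S,*D(245,312))]))
s=env.read_state();print(rot(s["tool_rot"]).round(3))
```

```text
[ 0.5382 -0.0886  0.012 ]
[ 0.5855 -0.2275  0.012 ]
[ 0.478  -0.2626  0.012 ]
[ 0.4287 -0.1258  0.012 ]
stand [ 0.50758577 -0.17614209  0.012     ] [np.float64(0.14672039285480887), np.float64(0.11311353291062622), np.float64(0.14545196157666973), np.float64(0.1156446100986533)]
yv [-0.33064345  0.94375575  0.        ] 109.3078351719193
knob [ 0.54125184 -0.28000227  0.078     ] home tip [ 0.48641046 -0.11885213  0.078     ]
rack [0.5855398  0.14945552 0.032     ] [np.float64(0.04668391212144517), np.float64(0.07134200250294033), np.float64(0.04847712062083648), np.float64(0.06943842252646944)]
rack x ang -13.673675990742005
tab top [0.58235879 0.13873339 0.081     ]
(array([0.60030973, 1.20948383, 0.53759073]), array([-0.01200381, -0.91973246, -0.39442572]))
(array([0.60030973, 1.20948383, 0.53759073]), array([-0.01365362, -0.90815507, -0.42416583]))
clip tri (array([0.58276431, 0.13889193, 0.07705194]), [array([ 0.01428993, -0.27282277]), array([0.29636223, 0.02712575])])
[[-0.952  0.306 -0.   ]
 [ 0.306  0.952  0.   ]
 [ 0.     0.    -1.   ]]
```

```bash
cat >> h.py <<'E'
def plan(target,yawx_deg):
    s=env.read_state();M=rot(s["tool_rot"]);d=M.T@(np.asarray(target)-s["position"])*100
    cur=np.degrees(np.arctan2(M[1,0],M[0,0]));t=-(yawx_deg-cur);t=(t+180)%360-180
    print("pos",s["position"].round(4),"yawx",cur.round(2),"shift cm",d.round(2),"turn",np.radians(t).round(4),"dist",np.linalg.norm(d).round(1),"F",s["force"].round(1),"t",s["t"])
E
python3 - <<'E'
from h import *
W=env.camera_model("wrist");s=env.read_state();M=rot(s["tool_rot"])
print("cam in tool",M.T@(W["xyz"]-s["position"]));print((M.T@rot(W["orientation"])).round(3))
for z in (0,.08): print("axis hit tool",M.T@(atz(W,320,200,z)-s["position"]))
plan([0.50,0.22,0.25],166)
E
```

```text
cam in tool [ 0.08174739 -0.00047841 -0.14228888]
[[-0.     0.948  0.319]
 [ 1.     0.001 -0.001]
 [-0.001  0.319 -0.948]]
axis hit tool [-0.04878442 -0.00299303  0.23130566]
axis hit tool [-0.02083307 -0.00245456  0.15130623]
pos [0.2064 0.6427 0.2313] yawx 162.19 shift cm [-40.88 -31.26  -1.87] turn -0.0665 dist 51.5 F [0.3 0.4 0.1] t 0.95
```

Request:
carry_out(
  plan="8.5 -3.3 -2.5 -0.1 -0.07;8.5 -6.6 -4.9 -0.2 -0.07;8.5 -10 -7.3 -0.4 -0.07;8.5 -13.3 -9.8 -0.5 -0.07;8.5 -16.6 -12.2 -0.6 -0.07;8.5 -20 -14.7 -0.8 -0.07;8.5 -23.3 -17.1 -1 -0.07;8.5 -26.6 -19.6 -1.1 -0.07;8.5 -30 -22 -1.2 -0.07;8.5 -33.3 -24.5 -1.4 -0.07;8.5 -36.6 -27 -1.5 -0.07;8.5 -40 -29.4 -1.7 -0.07;8.5 -43.3 -31.8 -1.8 -0.07;8.5 -46.6 -34.2 -1.9 -0.07;8.5 -50 -36.7 -1.9 -0.07;8.5 -50 -36.7 -1.9 -0.07;8.5 -50 -36.7 -1.9 -0.07",
)

```text
t: 2.37
position: [0.5713, 0.1382, 0.2502]
tool_rot: [-0.0, 0.122, 0.992, 0.0]
force: [0.4, 1.3, -0.6]
grip_width: 0.0849
```

Run:
```python
from h import *
W=env.camera_model("wrist");im=env.get_image("wrist");cv2.imwrite("pics/w1.png",im)
plan([0.53,-0.25,0.25],109.3)
print(env.read_state()["q"])
import pickle;pickle.dump(W,open("W1.pkl","wb"))
```

```text
pos [0.5703 0.1397 0.2501] yawx 166.07 shift cm [-5.460e+00 -3.879e+01 -1.000e-02] turn 0.9909 dist 39.2 F [-0.3 -0.5  0.3] t 2.4167
[ 1.97384775e-01  8.79018601e-02  1.77431672e+00  6.59886620e-04
  1.27999814e+00 -1.13050720e+00]
```

View pics/w1.png

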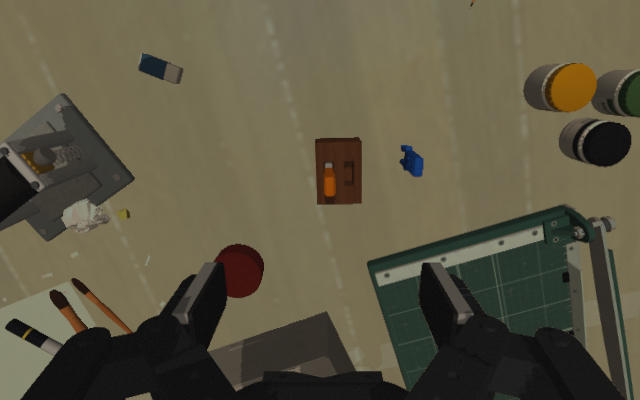

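Run:
```python
from h import *
im=cv2.imread("pics/w1.png");crop(im,290,115,150,110,5.3,"pics/w1c.png")
```

```text
(no output)
```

View pics/w1c.png

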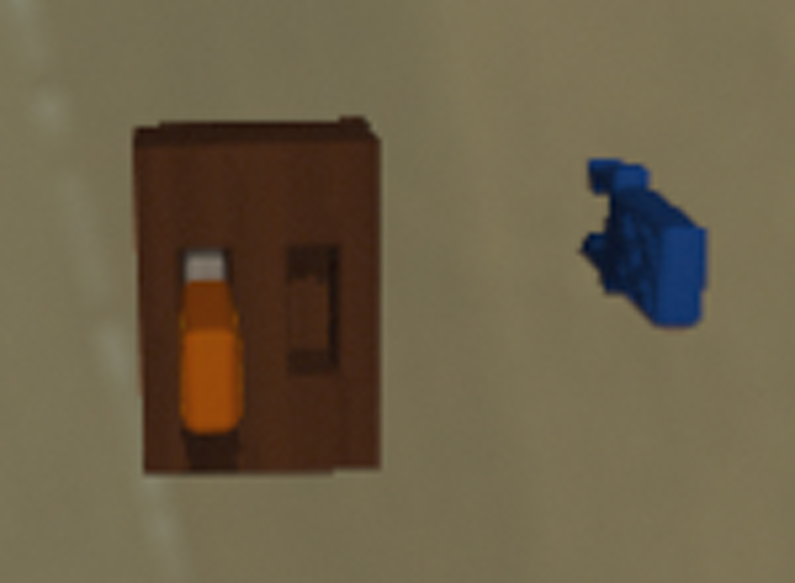

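Run:
```python
from h import *
import pickle;W=pickle.load(open("W1.pkl","rb"))
C=lambda x,y:(290+(x+.5)/5.3-.5,115+(y+.5)/5.3-.5)
r=[atz(W,*C(*p),0.032) for p in [(137,140),(379,140),(380,470),(145,470)]]
print("rack",np.mean(r,0),[np.linalg.norm(r[i]-r[(i+1)%4]) for i in range(4)])
e=r[3]+r[2]-r[0]-r[1];a=np.arctan2(e[1],e[0]);print("rack x ang",np.degrees(a))
c=np.mean(r,0)[:2]+.011*np.array([np.sin(a),-np.cos(a)]);print("slot",c)
t=[atz(W,*C(*p),0.081) for p in [(182,332),(243,330),(241,432),(184,432)]];print("tab",np.mean(t,0),[np.linalg.norm(t[i]-t[(i+1)%4]) for i in range(4)])
e=t[3]+t[2]-t[0]-t[1];print(np.degrees(np.arctan2(e[1],e[0])))
```

```text
rack [0.58826028 0.15210771 0.032     ] [np.float64(0.04823475410130711), np.float64(0.06994489692833941), np.float64(0.04969528583672054), np.float64(0.0698679996063895)]
rack x ang -12.448370023215416
slot [0.58588912 0.14136631]
tab [0.58608757 0.14145662 0.081     ] [np.float64(0.010864219591687105), np.float64(0.01915768664169207), np.float64(0.010337805199905594), np.float64(0.018791162907808946)]
-13.675691944908719
```

Request:
carry_out(
  plan="8.5 -0.2 -4 0 0.12;8.5 -0.4 -8 0 0.24;8.5 -0.6 -12 0 0.36;8.5 -0.8 -16 0 0.48;8.5 -1 -20 0 0.6;8.5 -1.2 -24 0 0.72;8.5 -1.4 -28 0 0.84;8.5 -1.5 -32.2 0 0.96;8.5 -1.5 -32.2 0 0.99;8.5 -1.5 -32.2 0 0.99;8.5 -1.5 -32.2 0 0.99",
)

```text
t: 3.33
position: [0.5079, -0.1746, 0.2503]
tool_rot: [-0.0, 0.576, 0.817, 0.0]
force: [0.4, -0.0, 0.4]
grip_width: 0.0849
```

Run:
```python
from h import *
W=env.camera_model("wrist");im=env.get_image("wrist");cv2.imwrite("pics/w2.png",im)
plan([0.53,-0.25,0.25],109.3)
import pickle;pickle.dump(W,open("W2.pkl","wb"))
```

```text
pos [ 0.5081 -0.1742  0.2503] yawx 109.65 shift cm [-7.88 -0.49  0.02] turn 0.0062 dist 7.9 F [-0.4 -0.8  0.3] t 3.3833
```

View pics/w2.png

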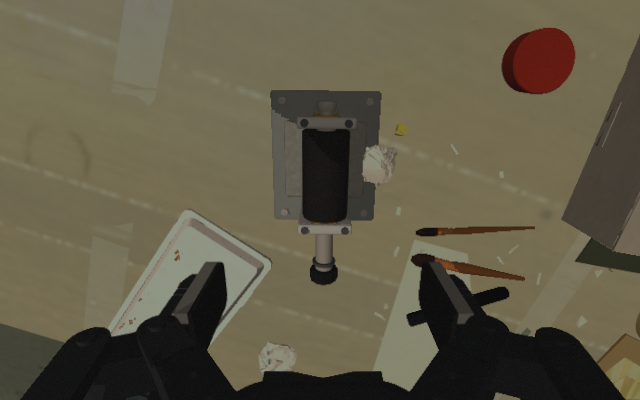

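Run:
```python
from h import *
im=cv2.imread("pics/w2.png");crop(im,255,85,140,85,5.6,"pics/w2a.png");crop(im,255,205,140,85,5.6,"pics/w2b.png")
```

```text
(no output)
```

View pics/w2a.png

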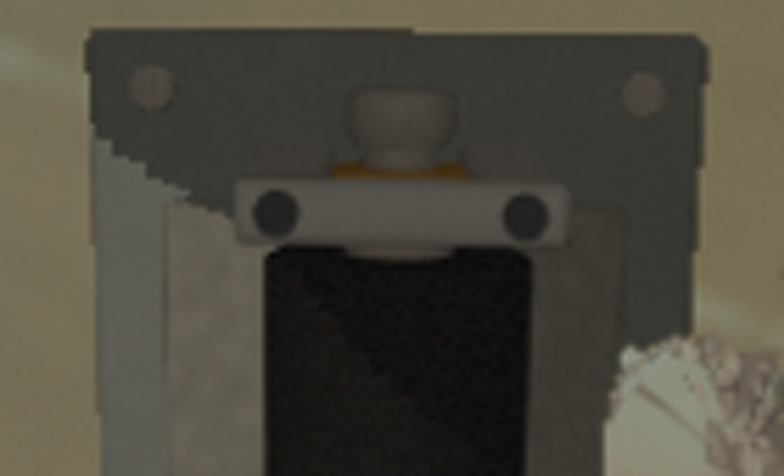

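View pics/w2b.png

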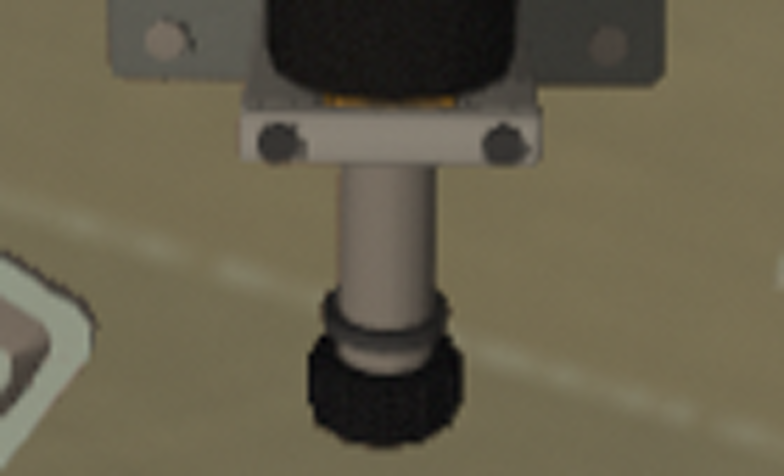

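Run:
```python
from h import *
import pickle;W=pickle.load(open("W2.pkl","rb"))
A=lambda x,y:(255+(x+.5)/5.6-.5,85+(y+.5)/5.6-.5)
B=lambda x,y:(255+(x+.5)/5.6-.5,205+(y+.5)/5.6-.5)
f=[atz(W,*A(*p),.096) for p in [(275,213),(526,217)]];n=[atz(W,*B(*p),.096) for p in [(278,143),(503,144)]]
fm=np.mean(f,0);nm=np.mean(n,0);yv=(fm-nm);print("dist",np.linalg.norm(yv));yv/=np.linalg.norm(yv)
ctr=(fm+nm)/2;print("ctr",ctr,"yv",yv,np.degrees(np.arctan2(yv[1],yv[0])))
fo=np.mean([atz(W,*A(*p),.096) for p in [(237,180),(570,186)]],0);no=np.mean([atz(W,*B(*p),.096) for p in [(240,163),(540,163)]],0)
print("outer",np.linalg.norm(fo-no),(fo+no)/2,(fo-no)/np.linalg.norm(fo-no))
bc=[atz(W,*A(*p),.012) for p in [(152,88),(644,94)]];bd=[atz(W,*B(*p),.012) for p in [(165,40),(608,46)]]
print("base",np.mean(bc+bd,0)); e=np.sum(bc,0)-np.sum(bd,0);print(np.degrees(np.arctan2(e[1],e[0])))
xv=np.array([yv[1],-yv[0],0])
for nm_,p,z in [("knob",B(385,445),.092),("knob",B(385,445),.085),("knobL",B(309,385),.078),("knobR",B(463,385),.078),("axle end",A(405,90),.087),("flange in top",A(402,140),.087)]:
    q=atz(W,*p,z)-ctr;print(nm_,z,q@yv,q@xv)
```

```text
dist 0.1000042546269658
ctr [ 0.51121638 -0.17552688  0.096     ] yv [-0.32211884  0.94669924  0.        ] 108.7911118925027
outer 0.1084335824911742 [ 0.5111913  -0.17490491  0.096     ] [-0.31851641  0.94791735  0.        ]
base [ 0.51135689 -0.17563363  0.012     ]
108.64517084494913
knob 0.092 -0.11162068006629257 -2.8482010831608925e-05
knob 0.085 -0.11616037116622932 6.271319937537929e-05
knobL 0.078 -0.10782813337293783 -0.014307948020479008
knobR 0.078 -0.10745617587984505 0.014615480956076971
axle end 0.087 0.068031524257013 0.00048502544435149363
flange in top 0.087 0.06049410479431469 0.000150514277867739
```

Request:
carry_out(
  plan="0 -4 0 0 0.016;0 -8 0 0 0.016;0 -12 0 1 0.016;0 -15.2 0 3 0.016;0 -15.2 0 7 0.016;0 -15.2 0 11 0.016;0 -15.2 0 15 0.016;0 -15.2 0 18.8 0.016;0 -15.2 0 18.8 0.016;0 -15.2 0 18.8 0.016;0 -15.2 0 18.8 0.016",
)

```text
t: 4.3
position: [0.5607, -0.3186, 0.0643]
tool_rot: [0.001, 0.583, 0.813, 0.0]
force: [0.3, 0.1, 1.7]
grip_width: -0.0002
```

```bash
cat >> h.py <<'E'
CT=np.array([0.5112,-0.1755]);TH=np.radians(108.75);YV=np.array([np.cos(TH),np.sin(TH)]);XV=np.array([YV[1],-YV[0]])
def sx():
    s=env.read_state();d=s["position"][:2]-CT;print("s",(d@YV).round(4),"x",(d@XV).round(4),"z",s["position"][2].round(4),"w",s["grip_width"],"F along",(s["force"][:2]@YV).round(2),"Fz",s["force"][2].round(2),s["t"])
E
python3 - <<'E'
from h import *
sx();plan([0.5,-.2,.1],108.75)
im=env.get_image("side");crop(im,290,130,120,90,6,"pics/s2.png")
E
```

```text
s -0.1514 x 0.0009 z 0.0643 w -0.00020396679458502455 F along -0.02 Fz 1.66 4.3
pos [ 0.5607 -0.3186  0.0643] yawx 108.71 shift cm [13.17 -1.94 -3.59] turn -0.0007 dist 13.8 F [0.3 0.1 1.7] t 4.3
```

View pics/s2.png

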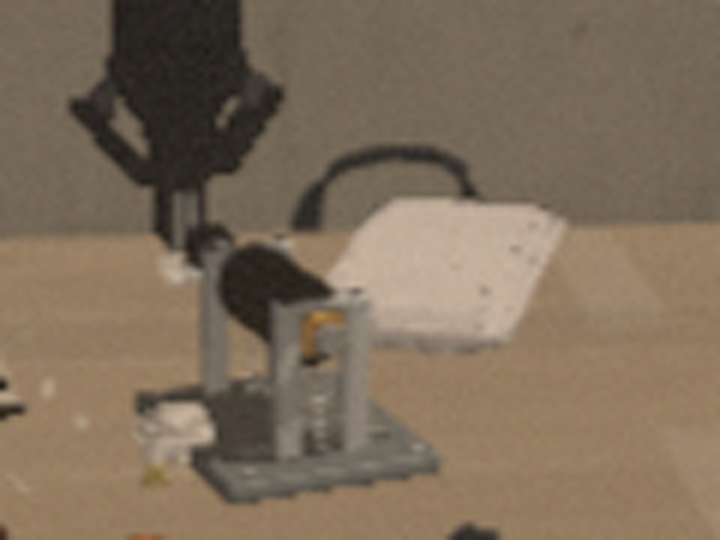

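Request:
carry_out(
  plan="0 1 0 0 0;0 2 0 0 0;0 2.4 0 0 0;0 2.7 0 0 0;0 3 0 0 0;0 3.2 0 0 0;0 3.4 0 0 0;0 3.6 0 0 0;0 3.6 0 0 0;0 3.6 0 0 0",
)

```text
t: 5.18
position: [0.5477, -0.2854, 0.0626]
tool_rot: [0.001, 0.584, 0.812, 0.0]
force: [1.8, -3.5, 1.3]
grip_width: 0.0001
```

Run:
```python
from h import *
sx()
im=env.get_image("side");crop(im,290,130,120,90,6,"pics/s3.png")
```

```text
s -0.1159 x -0.0007 z 0.0626 w 5.5491681015087836e-05 F along -3.9 Fz 1.31 5.1833
```

View pics/s3.png

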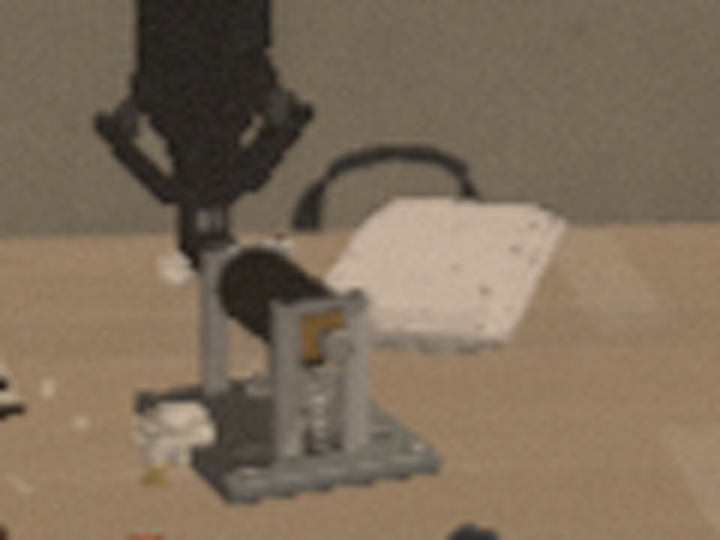

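Request:
carry_out(
  plan="0 0.4 0 0 0;0 0.8 0 0 0;0 1.2 0 0 0;0 1.5 0 0 0;0 1.8 0 0 0;0 2.1 0 0 0;0 2.3 0 0 0;0 2.3 0 0 0;0 2.3 0 0 0",
)

```text
t: 5.98
position: [0.5396, -0.2629, 0.0622]
tool_rot: [-0.0, 0.584, 0.812, 0.0]
force: [1.5, -3.1, 1.6]
grip_width: 0.0
```

```bash
python3 -c "
from h import *
sx()"
```

```text
s -0.0919 x -0.0012 z 0.0622 w 1.403485865921945e-05 F along -3.4 Fz 1.57 5.9833
```

Request:
carry_out(
  plan="0 0.1 0 0 0;0 0.2 0 0 0;0 0.3 0 0 0;0 0.4 0 0 0;0 0.4 0 0 0",
)

```text
t: 6.4
position: [0.5385, -0.2594, 0.0622]
tool_rot: [-0.0, 0.584, 0.812, -0.0]
force: [1.7, -2.6, 1.3]
grip_width: 0.0
```

```bash
python3 -c "
from h import *
sx()"
```

```text
s -0.0882 x -0.0012 z 0.0622 w 4.46045981265471e-06 F along -3.0 Fz 1.27 6.4
```

Request:
carry_out(
  plan="0 0.1 0 0 0;0 0.2 0 0 0;0 0.2 0 0 0;0 0.2 0 0 0",
)

```text
t: 6.73
position: [0.5381, -0.2582, 0.0624]
tool_rot: [0.0, 0.584, 0.812, -0.0]
force: [1.9, -5.2, 1.8]
grip_width: 0.0002
```

```bash
python3 -c "
from h import *
sx()"
```

```text
s -0.0869 x -0.0011 z 0.0624 w 0.00020562916656848132 F along -5.58 Fz 1.76 6.7333
```

Request:
carry_out(
  plan="0 0.1 0 0 0;0 0.2 0 0 0;0 0.2 0 0 0;0 0.2 0 0 0",
)

```text
t: 7.07
position: [0.5379, -0.2574, 0.0628]
tool_rot: [0.001, 0.584, 0.812, -0.001]
force: [1.9, -9.2, 2.2]
grip_width: 0.0004
```

```bash
python3 -c "
from h import *
sx()"
```

```text
s -0.0861 x -0.001 z 0.0628 w 0.00035241154671525565 F along -9.3 Fz 2.2 7.0667
```

Request:
carry_out(
  plan="0 0.1 0 0 0;0 0.1 0 0 0;0 0.1 0 0 0;0 -1 0 0 0;0 -3 0 0 0;0 -5 0 0 0;0 -6 0 -3 0;0 -6 0 -7 0;0 -6 0 -11 0;0 -6 0 -15 0;0 -4 0 -18.8 0;8.5 0 0 -18.8 0;8.5 4 0 -18.8 0;8.5 8 0 -18.8 0;8.5 10 0 -18.8 0;8.5 10 0 -18.8 0;8.5 10 0 -18.8 0",
)

```text
t: 8.48
position: [0.5042, -0.1593, 0.2493]
tool_rot: [-0.002, 0.583, 0.813, -0.0]
force: [-0.2, -0.5, -0.9]
grip_width: 0.0724
```

Run:
```python
from h import *
sx();plan([.5,-.2,.25],108.75)
W=env.camera_model("wrist");im=env.get_image("wrist");cv2.imwrite("pics/w3.png",im)
import pickle;pickle.dump(W,open("W3.pkl","wb"))
```

```text
s 0.0176 x -0.0014 z 0.2493 w 0.07238834239338231 F along -0.37 Fz -0.94 8.4833
pos [ 0.5042 -0.1593  0.2493] yawx 108.69 shift cm [-3.73 -1.7  -0.08] turn -0.001 dist 4.1 F [-0.2 -0.5 -0.9] t 8.4833
```

View pics/w3.png

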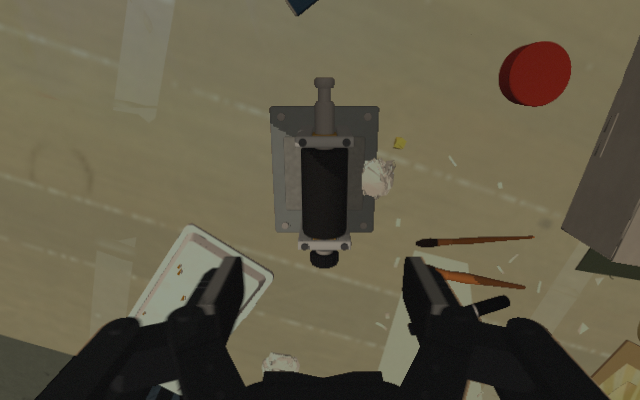

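Run:
```python
from h import *
im=cv2.imread("pics/w3.png");crop(im,270,70,110,90,6,"pics/w3a.png");crop(im,270,200,110,80,6,"pics/w3b.png")
plan([.5862,.1415,.15],167)
```

```text
pos [ 0.5048 -0.1603  0.2495] yawx 108.63 shift cm [25.99 17.37  9.96] turn -1.0188 dist 32.8 F [ 0.2  0.  -0. ] t 8.5333
```

View pics/w3a.png

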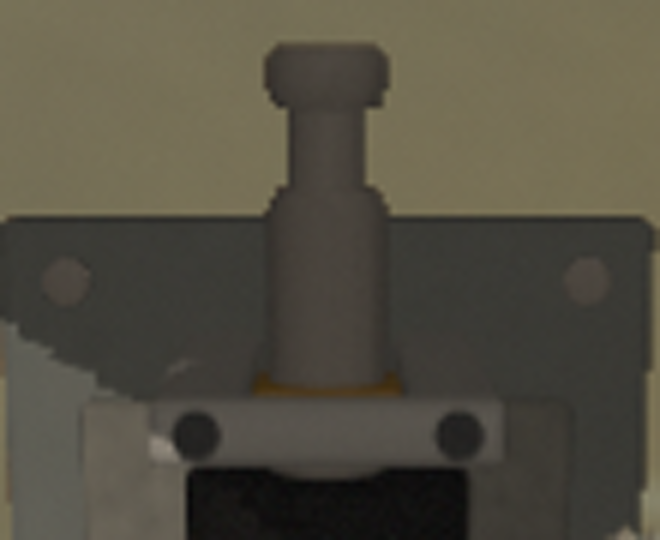

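View pics/w3b.png

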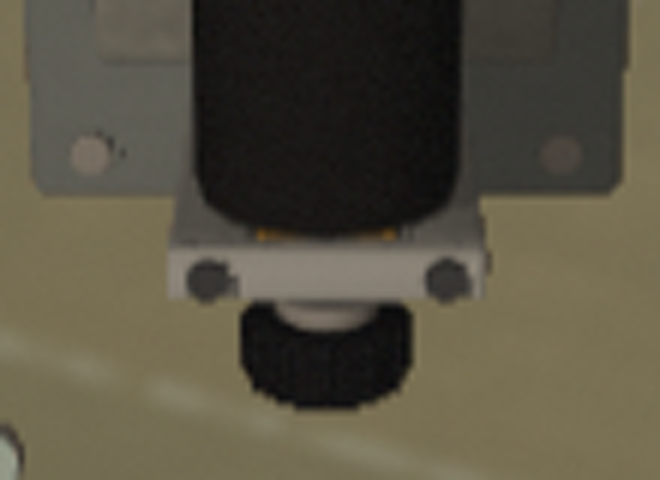

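Run:
```python
from h import *
import pickle;W=pickle.load(open("W3.pkl","rb"))
A=lambda x,y:(270+(x+.5)/6-.5,70+(y+.5)/6-.5)
B=lambda x,y:(270+(x+.5)/6-.5,200+(y+.5)/6-.5)
f=[atz(W,*A(*p),.096) for p in [(197,435),(461,435)]];n=[atz(W,*B(*p),.096) for p in [(210,280),(447,280)]]
fm=np.mean(f,0);nm=np.mean(n,0);yv=fm-nm
print("ctr",(fm+nm)/2,np.linalg.norm(yv),np.degrees(np.arctan2(yv[1],yv[0])))
for nm_,p,z in [("end",A(327,43),.085),("flange inner",A(327,105),.087),("core L",A(290,150),.078),("core R",A(364,150),.078),("inner rim",A(327,190),.087)]:
    q=atz(W,*p,z)[:2]; d=q-(fm+nm)[:2]/2; print(nm_,(q-CT)@YV,(q-CT)@XV,"rel new",d@YV,d@XV)
```

```text
ctr [ 0.51151537 -0.17577986  0.096     ] 0.10006157312918228 108.73099701654347
end 0.1035809088015689 -3.2253633608452554e-05 rel new 0.10394728567243888 -0.00024093325543392337
flange inner 0.09517946741445528 -3.8066624459445285e-05 rel new 0.09554584428532527 -0.0002467462462849126
core L 0.08873452190239825 -0.005450736065736608 rel new 0.08910089877326824 -0.0056594156875620786
core R 0.08872073645467352 0.005431127402236101 rel new 0.0890871133255435 0.00522244778041063
inner rim 0.0834769372825581 -3.734858088905815e-05 rel new 0.08384331415342809 -0.00024602820271452894
```

Request:
carry_out(
  plan="5 3.2 2.2 0 -0.12;5 6.5 4.4 0 -0.24;5 9.8 6.6 0 -0.36;5 13 8.7 0 -0.48;5 16.3 10.9 0 -0.6;5 19.5 13 0 -0.72;5 22.8 15.2 2 -0.84;5 26 17.4 5 -0.96;5 26 17.4 9 -1.02;5 26 17.4 10 -1.02;5 26 17.4 10 -1.02;5 26 17.4 10 -1.02",
)

```text
t: 9.53
position: [0.5871, 0.14, 0.1482]
tool_rot: [-0.002, 0.114, 0.994, -0.001]
force: [0.1, -0.7, 1.8]
grip_width: 0.0499
```

Run:
```python
from h import *
W=env.camera_model("wrist");im=env.get_image("wrist");cv2.imwrite("pics/w4.png",im)
plan([.5862,.1415,.042],167)
import pickle;pickle.dump(W,open("W4.pkl","wb"))
```

```text
pos [0.5885 0.1401 0.1504] yawx 166.92 shift cm [ 0.25  0.09 10.84] turn -0.0014 dist 10.8 F [-0.5 -0.6  0.1] t 9.5833
```

View pics/w4.png

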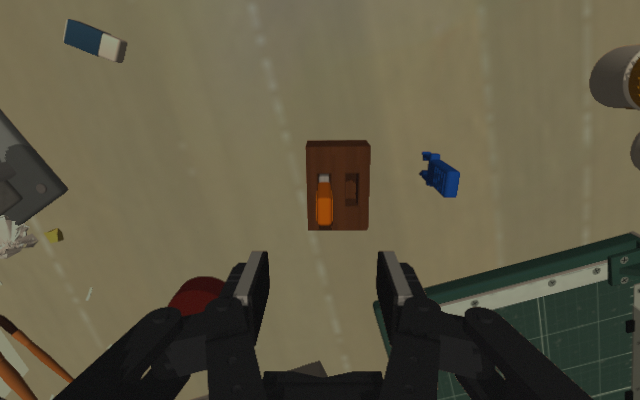

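Run:
```python
from h import *
import pickle;W=pickle.load(open("W4.pkl","rb"))
im=cv2.imread("pics/w4.png");crop(im,295,130,90,110,5,"pics/w4a.png")
for P in [(.5862,.1415,.081),(.5862,.1415,.032)]: print(proj(W,P))
```

```text
[325.04173091 210.9511831 ]
[324.66027685 188.9076672 ]
```

View pics/w4a.png

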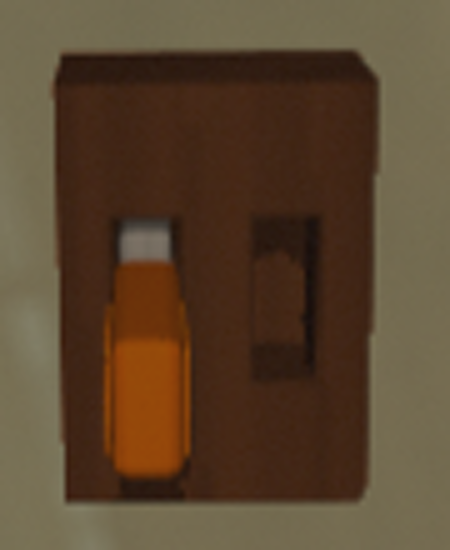

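Request:
carry_out(
  plan="5 0.25 0.05 3 0;5 0.25 0.05 6 0;5 0.25 0.05 9 0;5 0.25 0.05 10.8 0;5 0.25 0.05 10.8 0;5 0.25 0.05 10.8 0;0.5 0.25 0.05 10.8 0;0.5 0.25 0.05 10.8 0;0.5 0.25 0.05 10.8 0;0.5 0.25 0.05 10.8 0;0.5 0.25 0.05 10.8 0;0.5 0.25 0.05 10.8 0;0.5 0.25 0.05 10.8 0;0.5 0.25 0.05 10.8 0",
  grip_force=70,
)

```text
t: 10.75
position: [0.5872, 0.142, 0.0445]
tool_rot: [0.002, 0.113, 0.994, 0.0]
force: [-0.6, -1.3, 6.1]
grip_width: 0.0091
```

Run:
```python
from h import *
plan([.5862,.1415,.042],167)
print(env.read_state()["grip_width"])
```

```text
pos [0.5872 0.142  0.0445] yawx 167.03 shift cm [ 0.08 -0.07  0.25] turn 0.0005 dist 0.3 F [-0.6 -1.3  6.1] t 10.75
0.009133116748876206
```

Request:
carry_out(
  plan="0.5 0 0 -1.5 0;0.5 0 0 -3 0;0.5 0 0 -6 0;0.5 0 0 -9 0;0.5 0 0 -12 0;0.5 0 0 -15 0;0.5 0 0 -15 0;0.5 0 0 -15 0",
)

```text
t: 11.42
position: [0.5873, 0.1425, 0.1957]
tool_rot: [0.003, 0.113, 0.994, 0.001]
force: [0.3, -0.3, -0.3]
grip_width: 0.0091
```

Run:
```python
from h import *
g=CT+.0893*YV;print("groove",g)
plan([g[0],g[1],.2],198.75)
im=env.get_image("side");cv2.imwrite("pics/s5.png",im);crop(im,260,120,120,100,6,"pics/s5c.png")
W=env.camera_model("wrist");im=env.get_image("wrist");cv2.imwrite("pics/w5.png",im)
```

```text
groove [ 0.48249546 -0.09093914]
pos [0.5873 0.1425 0.1957] yawx 167.01 shift cm [  4.96 -25.1   -0.53] turn -0.5539 dist 25.6 F [ 0.3 -0.3 -0.3] t 11.4167
```

View pics/s5c.png

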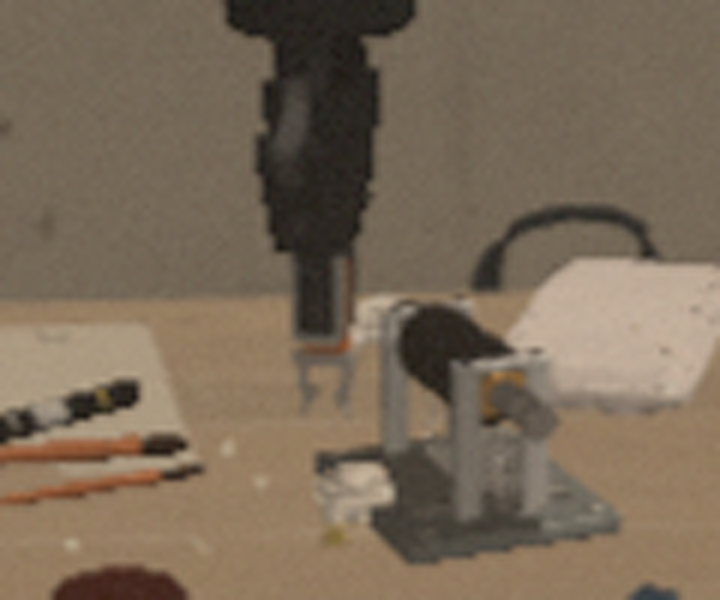

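View pics/w5.png

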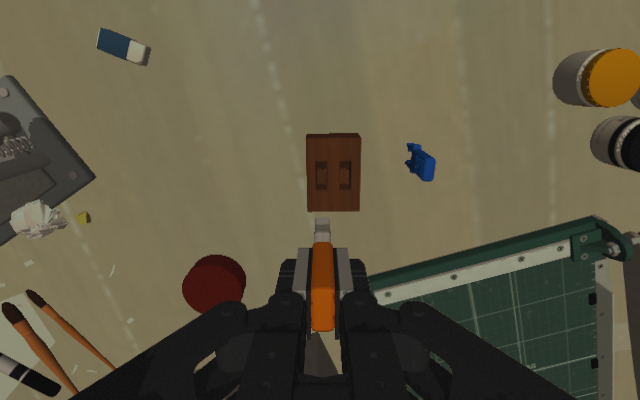

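Request:
carry_out(
  plan="0.5 0.7 -3.4 0 -0.08;0.5 1.4 -6.8 0 -0.16;0.5 2.1 -10.2 0 -0.24;0.5 2.8 -13.6 0 -0.32;0.5 3.4 -17 0 -0.4;0.5 4.1 -20.4 0 -0.48;0.5 4.8 -23.8 0 -0.554;0.5 4.9 -25.1 1 -0.554;0.5 4.9 -25.1 3 -0.554;0.5 4.9 -25.1 4.6 -0.554;0.5 4.9 -25.1 5.6 -0.554;0.5 4.9 -25.1 5.6 -0.554;0.5 4.9 -25.1 5.6 -0.554;0.5 4.9 -25.1 5.6 -0.554",
)

```text
t: 12.68
position: [0.4815, -0.0914, 0.1364]
tool_rot: [-0.0, -0.163, 0.987, 0.0]
force: [0.1, 0.1, -0.3]
grip_width: 0.0092
```

Run:
```python
from h import *
sx();g=CT+.0893*YV
plan([g[0],g[1],.12],198.75)
im=env.get_image("side");cv2.imwrite("pics/s6.png",im);crop(im,310,130,90,90,6.5,"pics/s6c.png")
W=env.camera_model("wrist");im=env.get_image("wrist");cv2.imwrite("pics/w6.png",im);crop(im,250,160,150,110,5.2,"pics/w6c.png")
import pickle;pickle.dump(W,open("W6.pkl","wb"))
S=env.camera_model("side");s=env.read_state();print(s["moment"],s["q"])
# tips predicted
print("side tips proj", proj(S,[*s["position"][:2],s["position"][2]-.0325]), "groove", proj(S,[*g,.078]))
```

```text
s 0.0892 x -0.0011 z 0.1364 w 0.009217977254570105 F along 0.03 Fz -0.32 12.6833
pos [ 0.4815 -0.0914  0.1364] yawx -161.22 shift cm [-0.11  0.01  1.64] turn 0.0006 dist 1.6 F [ 0.1  0.1 -0.3] t 12.6833
[ 0.01478587 -0.01910219  0.0077139 ] [-2.38311538e-01 -6.39049493e-03  2.08963659e+00 -1.24853917e-05
  1.05665057e+00 -2.13694477e+00]
side tips proj [347.93845511 180.70348394] groove [347.76693693 189.29862134]
```

View pics/s6c.png

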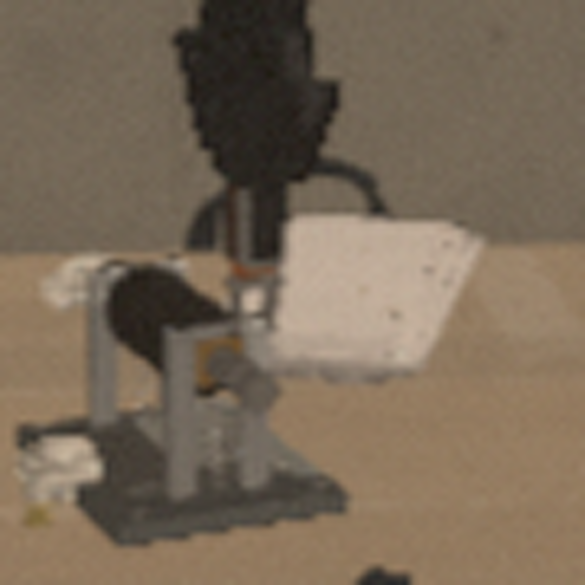

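View pics/w6c.png

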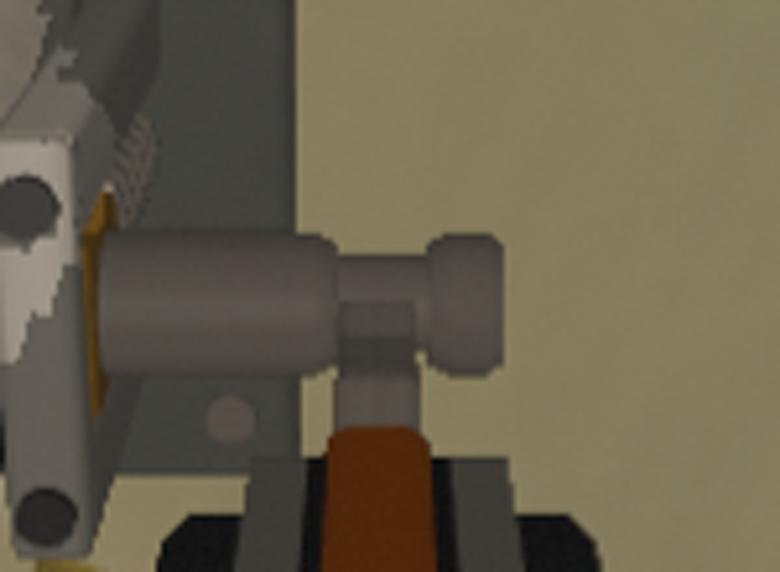

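Run:
```python
from h import *
import pickle;W=pickle.load(open("W6.pkl","rb"));s=env.read_state();M=rot(s["tool_rot"]);p=s["position"]
def t(u,v,dz): return (M.T@(atz(W,250+(u+.5)/5.2-.5,160+(v+.5)/5.2-.5,p[2]+dz)-p)).round(4)
print("tab low edge",t(378,428,-.005))
print("U shoulder low tip front",t(377,303,-.0325),"groove rimL",t(340,250,.087-p[2]),t(427,250,.087-p[2]))
print("groove sil far",t(382,255,.078-p[2]), "flange far/near sil",t(465,233,.078-p[2]),t(465,377,.078-p[2]))
```

```text
tab low edge [ 0.0097 -0.0005  0.005 ]
U shoulder low tip front [ 0.0108 -0.0006  0.0325] groove rimL [ 0.0101 -0.0048  0.0502] [0.0101 0.0052 0.0502]
groove sil far [0.0061 0.     0.0592] flange far/near sil [0.0089 0.01   0.0592] [-0.0101  0.0103  0.0593]
```

Request:
carry_out(
  plan="0.5 -0.14 0.07 0.4 0;0.5 -0.14 0.07 0.9 0;0.5 -0.14 0.07 1.4 0;0.5 -0.14 0.07 1.8 0;0.5 -0.14 0.07 2.2 0;0.5 -0.14 0.07 2.4 0;0.5 -0.14 0.07 2.4 0;0.5 -0.14 0.07 2.4 0",
)

```text
t: 13.45
position: [0.4822, -0.0905, 0.112]
tool_rot: [-0.0, -0.163, 0.987, 0.0]
force: [0.2, -0.9, -0.3]
grip_width: 0.0093
```

Run:
```python
from h import *
sx()
im=env.get_image("side");crop(im,310,130,90,90,6.5,"pics/s7c.png")
im=env.get_image("wrist");crop(im,250,160,150,110,5.2,"pics/w7c.png")
```

```text
s 0.0899 x -0.0002 z 0.112 w 0.009341608479931138 F along -0.87 Fz -0.3 13.45
```

View pics/s7c.png

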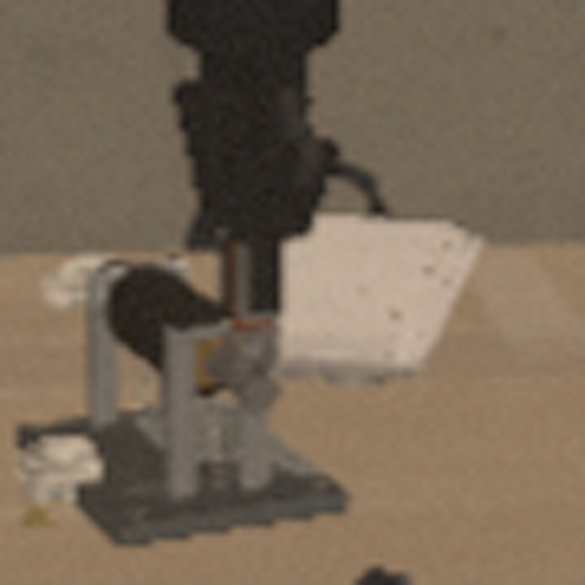

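View pics/w7c.png

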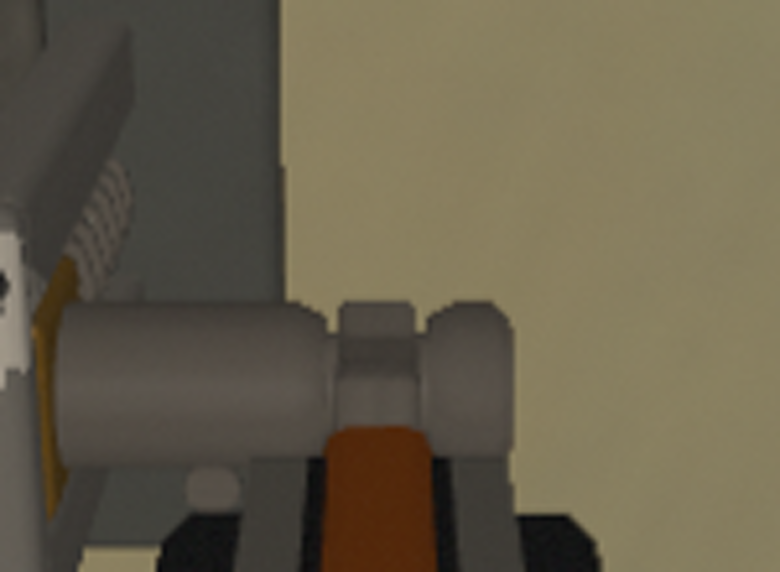

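Request:
carry_out(
  plan="0.5 0 0 0.2 0;0.5 0 0 0.4 0;0.5 0 0 0.6 0;0.5 0 0 0.8 0;0.5 0 0 0.9 0;0.5 0 0 0.9 0",
)

```text
t: 14.05
position: [0.4827, -0.0905, 0.1035]
tool_rot: [0.0, -0.163, 0.987, -0.0]
force: [-0.8, -0.0, 3.1]
grip_width: 0.0091
```

```bash
python3 -c "
from h import *
sx();print(env.read_state()['force'])"
```

```text
s 0.0896 x 0.0003 z 0.1035 w 0.009091940004742394 F along 0.23 Fz 3.07 14.05
[-0.78583724 -0.02387732  3.07139573]
```

Contact, about 3 N. I'll press on gradually.

Request:
carry_out(
  plan="0.5 0 0 0.1 0;0.5 0 0 0.2 0;0.5 0 0 0.3 0;0.5 0 0 0.4 0;0.5 0 0 0.5 0;0.5 0 0 0.5 0",
)

```text
t: 14.55
position: [0.4829, -0.0906, 0.0989]
tool_rot: [0.001, -0.163, 0.987, -0.0]
force: [-1.9, 0.1, 7.5]
grip_width: 0.0091
```

```bash
python3 -c "
from h import *
sx();print(env.read_state()['force'])"
```

```text
s 0.0895 x 0.0005 z 0.0989 w 0.009120508277630203 F along 0.69 Fz 7.55 14.55
[-1.88618397  0.08619772  7.5499337 ]
```

Request:
carry_out(
  plan="0.5 0 0 0.1 0;0.5 0 0 0.2 0;0.5 0 0 0.3 0;0.5 0 0 0.4 0;0.5 0 0 0.4 0",
)

```text
t: 14.97
position: [0.4831, -0.0907, 0.0953]
tool_rot: [0.001, -0.163, 0.987, -0.0]
force: [-1.1, 0.0, 8.3]
grip_width: 0.0089
```

```bash
python3 -c "
from h import *
sx();print(env.read_state()['force'])"
```

```text
s 0.0893 x 0.0007 z 0.0953 w 0.008939589817510828 F along 0.37 Fz 8.33 14.9667
[-1.05752168  0.03381527  8.32837392]
```

Request:
carry_out(
  plan="0.5 0 0 0.1 0;0.5 0 0 0.2 0;0.5 0 0 0.3 0;0.5 0 0 0.3 0",
)

```text
t: 15.3
position: [0.4832, -0.0909, 0.0924]
tool_rot: [0.001, -0.163, 0.987, -0.001]
force: [-1.1, -0.5, 6.4]
grip_width: 0.0092
```

Run:
```python
from h import *
sx();print(env.read_state()['force'])
im=env.get_image("wrist");crop(im,250,160,150,110,5.2,"pics/w8c.png")
im=env.get_image("side");crop(im,310,130,90,90,6.5,"pics/s8c.png")
```

```text
s 0.0891 x 0.0007 z 0.0924 w 0.00919993525019976 F along -0.07 Fz 6.4 15.3
[-1.13603149 -0.4600427   6.39708454]
```

View pics/w8c.png

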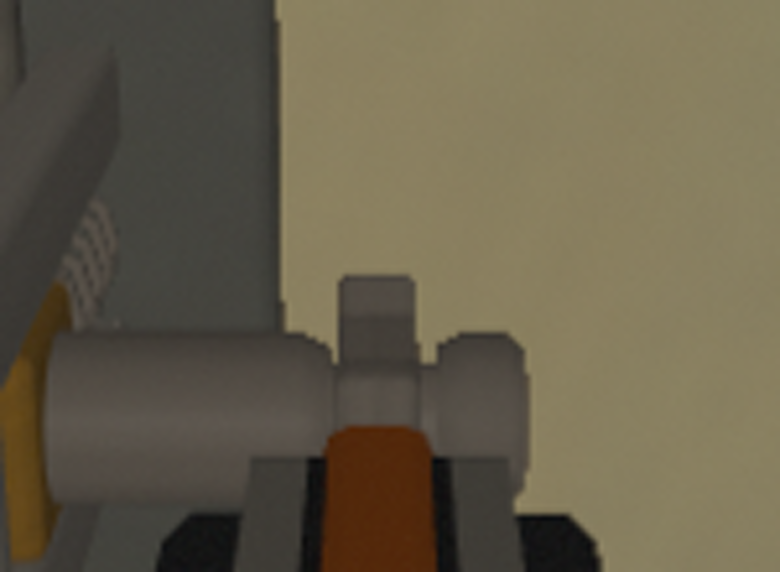

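View pics/s8c.png

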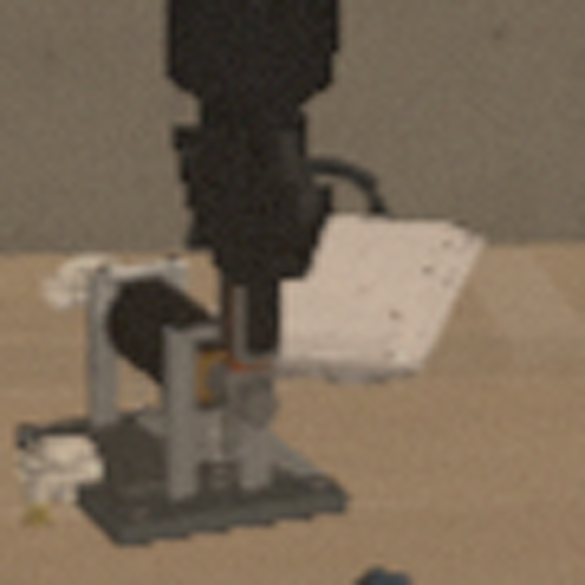

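Request:
carry_out(
  plan="0.5 0 0 0.1 0;0.5 0 0 0.2 0;0.5 0 0 0.3 0;0.5 0 0 0.4 0;0.5 0 0 0.4 0",
)

```text
t: 15.82
position: [0.4828, -0.0907, 0.0876]
tool_rot: [0.0, -0.163, 0.987, -0.0]
force: [0.0, -1.0, 7.2]
grip_width: 0.0093
```

Run:
```python
from h import *
sx();print(env.read_state()['force'])
im=env.get_image("wrist");crop(im,250,160,150,110,5.2,"pics/w9c.png")
```

```text
s 0.0894 x 0.0004 z 0.0876 w 0.009316163564523456 F along -0.98 Fz 7.18 15.8167
[ 0.04070074 -1.02506234  7.17998778]
```

View pics/w9c.png

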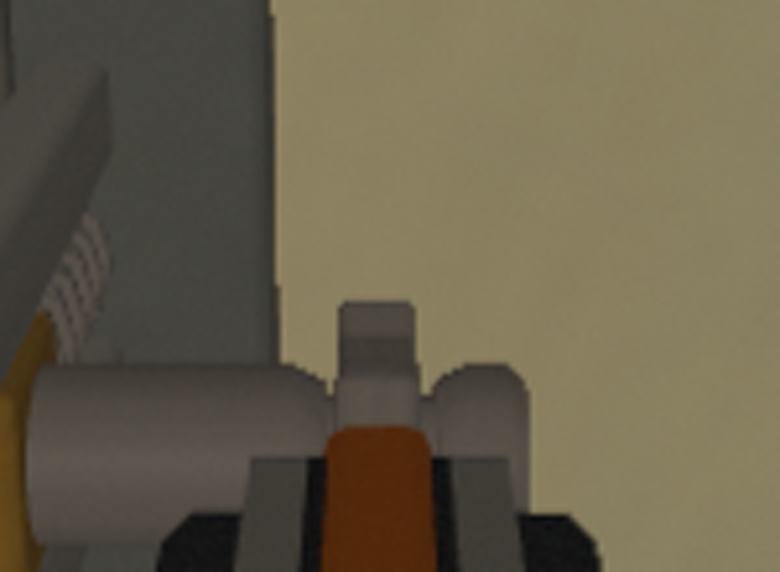

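Request:
carry_out(
  plan="0.5 0 0 -0.2 0;0.5 0 0 -0.4 0;0.5 0 0 -0.6 0;0.5 0 0 -0.7 0;0.5 0 0 -0.7 0;0.5 0 0 -0.7 0",
)

```text
t: 16.37
position: [0.4821, -0.0904, 0.094]
tool_rot: [-0.0, -0.163, 0.987, 0.0]
force: [1.9, -0.4, 1.9]
grip_width: 0.009
```

Run:
```python
from h import *
sx();print(env.read_state()['force'])
im=env.get_image("wrist");crop(im,250,160,150,110,5.2,"pics/w10c.png")
im=env.get_image("side");crop(im,310,130,90,90,6.5,"pics/s10c.png")
```

```text
s 0.0899 x -0.0002 z 0.094 w 0.008971146712901563 F along -1.03 Fz 1.85 16.3667
[ 1.8907665  -0.4412816   1.85278176]
```

View pics/w10c.png

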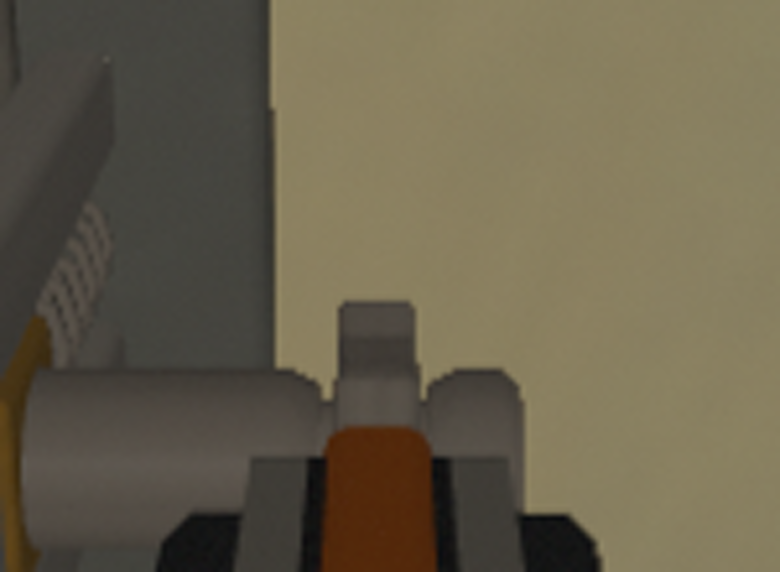

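View pics/s10c.png

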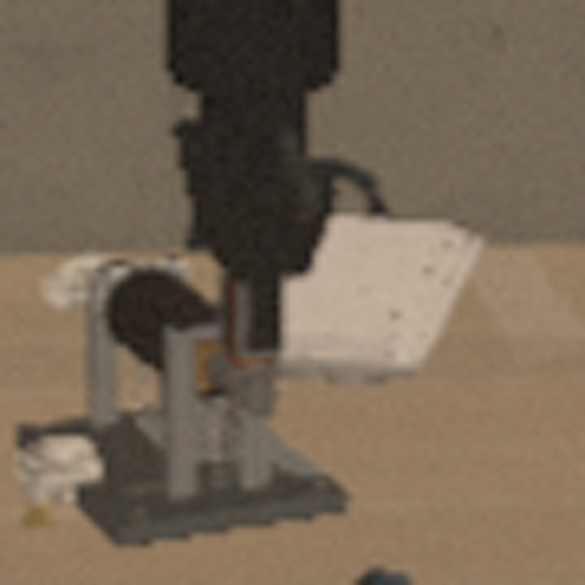

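Request:
carry_out(
  plan="0.5 0 0 -0.15 0;0.5 0 0 -0.15 0;2.4 0 0 -0.15 0;2.4 0 0 -0.15 0;2.4 0 0 -0.15 0;2.4 0 0 -0.15 0;2.4 0 0 -0.15 0;2.4 0 0 -1 0;2.4 0 0 -3 0;2.4 0 0 -6 0;2.4 0 0 -9 0;4 0 0 -12 0;6 0 0 -14 0;7 0 0 -15 0;7 0 0 -15 0;7 0 0 -15 0",
)

```text
t: 17.8
position: [0.4822, -0.0905, 0.2443]
tool_rot: [0.0, -0.163, 0.987, -0.0]
force: [-0.4, -0.3, -0.0]
grip_width: 0.0699
```

Run:
```python
from h import *
sx()
W=env.camera_model("wrist");im=env.get_image("wrist");cv2.imwrite("pics/w11.png",im);crop(im,230,80,150,110,5.2,"pics/w11c.png")
im=env.get_image("side");crop(im,310,130,90,90,6.5,"pics/s11c.png")
import pickle;pickle.dump(W,open("W11.pkl","wb"))
```

```text
s 0.0898 x -0.0001 z 0.2443 w 0.06987959812642613 F along -0.16 Fz -0.01 17.8
```

View pics/w11.png

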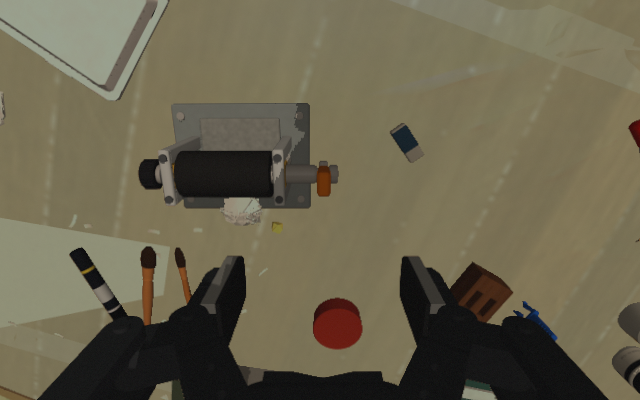

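View pics/s11c.png

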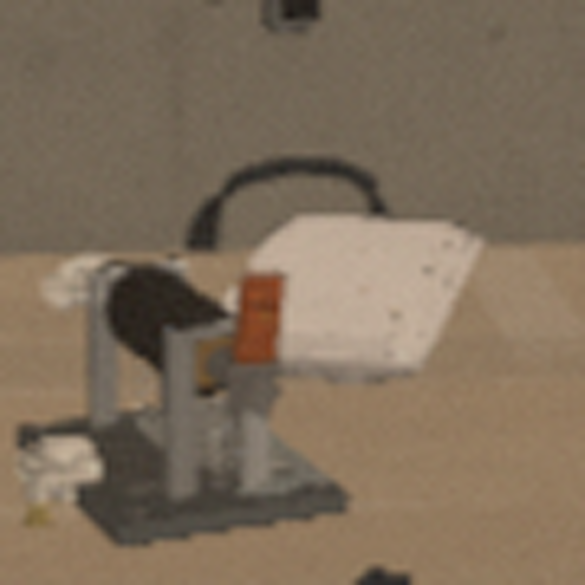

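Run:
```python
from h import *
im=cv2.imread("pics/w11.png");crop(im,270,130,80,80,7.5,"pics/w11c.png")
```

```text
(no output)
```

View pics/w11c.png

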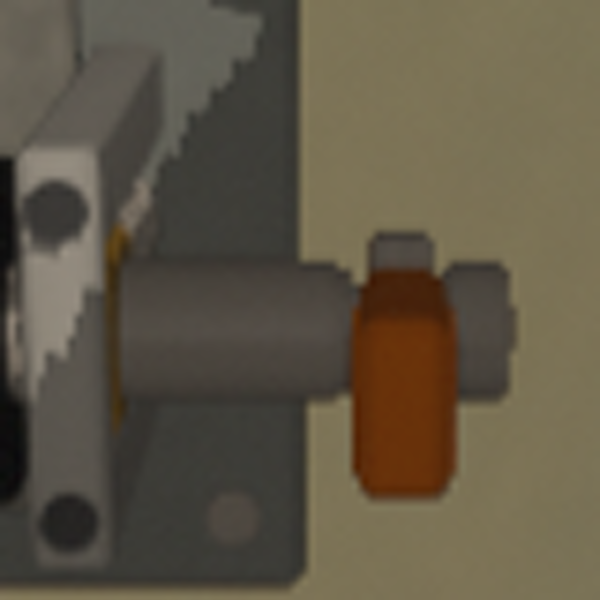

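Run:
```python
from h import *
import pickle;W=pickle.load(open("W11.pkl","rb"))
c=lambda x,y:(270+(x+.5)/7.5-.5,130+(y+.5)/7.5-.5)
for n,p,z in [("tabtop",c(405,405),.132),("end",c(512,330),.080),("flange in",c(445,330),.086),("prong",c(401,250),.068)]:
    q=atz(W,*p,z)[:2]-CT;print(n,q@YV,q@XV)
b=np.mean([atz(W,*c(*p),.096)[:2] for p in [(55,210),(69,522)]],0)-CT;print("bolts s (exp .050)",b@YV,b@XV)
```

```text
tabtop 0.09022691327367491 -0.006581961402522247
end 0.10362452533931024 -0.0007714039842940001
flange in 0.09523535830507605 -0.0023692836211714444
prong 0.08994872826220904 -0.008078686287160254
bolts s (exp .050) 0.050029150530909464 -0.0003135177215132177
```

Run:
```python
from h import *
S=env.camera_model("side")
im=env.get_image("side");crop(im,330,160,40,40,15,"pics/s12c.png")
g=CT+.0897*YV
for dx,z in [(-.0066,.1316),(-.001,.0905),(0,.078),(.002,.063)]:
    p=proj(S,[*(g+dx*XV),z]);print(z,p,((p-[330,160])*15))
```

```text
0.1316 [350.00543473 171.85908519] [300.0815209  177.88627784]
0.0905 [348.15963255 185.32452786] [272.39448826 379.86791785]
0.078 [347.82115815 189.33971767] [267.31737221 440.095765  ]
0.063 [347.1722511  194.16169921] [257.58376647 512.42548814]
```

View pics/s12c.png

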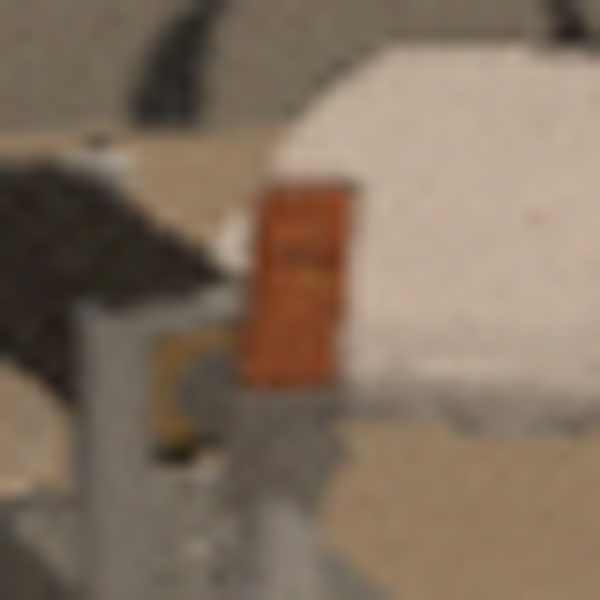

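Run:
```python
from h import *
from scipy.optimize import least_squares
import pickle;W=pickle.load(open("W11.pkl","rb"));S=env.camera_model("side")
U=-XV
def P(u,w,v,q):
    x0,z0,s0,t=q; X=x0+u*np.cos(t)+w*np.sin(t); Z=z0-u*np.sin(t)+w*np.cos(t)
    return [*(CT+(s0+v)*YV+X*U),Z]
c=lambda x,y:(270+(x+.5)/7.5-.5,130+(y+.5)/7.5-.5)
d=lambda x,y:(330+(x+.5)/15-.5,160+(y+.5)/15-.5)
obs=[(W,.010,.054,0,c(405,312),1),(W,-.010,.054,0,c(405,495),1),(W,.010,.0125,0,c(403,270),1),(W,.0112,-.015,0,c(401,233),1)]
side=[(S,0,.054,0,d(303,187),.5),(S,0,.0125,.005,d(290,388),.5)]
for name,o in [("wrist",obs),("both",obs+side)]:
    f=lambda q:np.concatenate([(proj(m,P(u,w,v,q))-p)*k for m,u,w,v,p,k in o])
    r=least_squares(f,[0,.078,.0895,0],x_scale=[.01,.01,.01,.1]);print(name,(r.x*[1e3,1e3,1e3,57.3]).round(2),r.fun.reshape(-1,2).round(1).tolist())
    g=lambda q:f([q[0],.078,q[1],q[2]]);r=least_squares(g,[0,.0895,0],x_scale=[.01,.01,.1]);print(" z fixed",(r.x*[1e3,1e3,57.3]).round(2),r.fun.reshape(-1,2).round(1).tolist())
```

```text
wrist [-3.25 66.64 90.2   6.8 ] [[-0.1, 0.1], [-0.1, 0.0], [0.0, -0.3], [0.2, 0.2]]
 z fixed [-0.57 90.16  7.47] [[-0.1, -0.4], [-0.1, 0.6], [0.0, -0.5], [0.2, 0.3]]
both [-0.68 77.5  90.16  7.43] [[-0.1, -0.4], [-0.1, 0.6], [0.0, -0.4], [0.2, 0.3], [0.1, 0.0], [0.0, 0.3]]
 z fixed [-0.57 90.15  7.46] [[-0.1, -0.4], [-0.1, 0.6], [0.0, -0.5], [0.2, 0.3], [0.1, -0.0], [0.0, 0.3]]
```

```bash
python3 -c "
from h import *
sx();print(env.hand_in())"
```

```text
s 0.0905 x -0.0012 z 0.2421 w 0.06993424025750883 F along 0.61 Fz -0.38 17.95
the job is handed in; nothing more can be done
None
```

I pushed the axle home, pressed the orange-tabbed clip down into its groove until it snapped on, then let go and backed off about 15 cm. The job was handed in at about 18 s of the 64 s; handing in gave no verdict.

- **Axle home:** I pushed it in by the knob until the force rose at the stop. The highest reading was about 9 N, and I then pressed 1 mm further without a reading. In the last pictures its end still stands where it did when home, with the groove at about 89 mm.
- **Clip on:** The highest push I read was about 8 N; the force is only read at the end of each move. The prongs were seen to spread and spring back, and the axle then rose with the clip.
- **Fit:** A fit to the wrist and side pictures puts the seat about 1.2 mm from the groove's centre. The clip leans about 7° round the axle, which doesn't count towards the judged angle.
- **One disagreement:** The wrist picture alone gave a seat height of 67 mm instead of 78 mm. It constrains height poorly, and adding the side view gave 77.5 mm.
- **Bystanders:** The arm stayed clear of the jars, tin and eraser, but I didn't measure their positions again at the end.

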